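# Lock the model's baseboard with the big hex key

## Task

The yellow tongue of the open hold-down clamp still points clear of the model's cork baseboard. Take the orange-handled hex key out of its stand, seat it fully home in that clamp's recessed screw, and only then turn the screw clockwise with it until it stops, the tongue square over the board. Keep the hand itself off the clamps and the model, and leave the key standing in the screw, let go.

Things in the scene. Friction and masses are not known exactly. Their poses are not given: they have to be found in the camera images.
- key_handle (a point): Centre of the orange T-handle (70 mm along x, 22 mm thick in y, 30 mm high) of the big hex key, standing tip down in a wooden stand 30 mm high (hole 24 mm deep); z up. Tip 107 mm below. Lowest 62 mm: steel hexagon 17 mm across flats, a flat facing +x, last 8 mm tapered to 9 mm; above it a round neck 16 mm thick. About 0.22 kg. A smaller blue-handled key in a like stand does not fit.
- socket_floor (a point): Centre of the floor of the open clamp's hex socket; z up, x and y turn with the screw. 18.4 mm across flats, a flat on its +x side: the key fits at the same yaw or any multiple of 60 degrees from it (10 degrees of play). Hexagon 20 mm deep, then a 14 mm high greased lead-in widening to 34.8 mm; mouth, flush with the block's top, 34 mm above this point. Key home: handle centre 107 mm above this point.
- hold_screw (a joint): Turn of the open clamp's steel screw about its upright axis, in rad, growing clockwise seen from above (its yaw falls as much). 0 to 0.2 at the start; a stop at 1.2 is fully closed, where its yellow tongue (18 mm wide, reaching 62 mm from the axis, just above the block) points squarely over the board. Turns stiffly (0.06 N m) and stays where left.
- jig: The fixture, fixed to the table. Origin: underside centre of the open clamp's aluminium block (66 mm square, 46 mm high), on the screw axis; z up. Towards -y: a plinth with the cork baseboard (160 x 180 mm, top 46 mm high) and a white card house with blue windows (top 108 mm above the table), then, 272 mm from the origin, a like clamp, already closed, to be left alone.
There are look-alikes about, which are no part of the job. What is shaped like the part that bears key_handle but green is not meant.

How it is judged (in metres and radians):
On the way:
1. the orange key stands fully home in the open clamp's screw, and the screw has not been turned yet (z of key_handle in the frame of socket_floor below 0.113 m and horizontal distance between key_handle and socket_floor below 0.015 m and angle between key_handle's own z axis and vertical below 0.18 rad and value of joint hold_screw below 0.5 rad), for 0.2 s.
At the end, for the whole second after the job is handed in: The orange key stands in the open clamp's screw, its tip within 6 mm of the socket floor, handle centre within 15 mm of the screw axis sideways and tilted by less than 10 degrees; the screw is at rest, turned clockwise to beyond 0.95 rad (within about 14 degrees of its stop) (z of key_handle in the frame of socket_floor below 0.113 m and horizontal distance between key_handle and socket_floor below 0.015 m and angle between key_handle's own z axis and vertical below 0.18 rad and value of joint hold_screw above 0.95 rad and velocity of joint hold_screw between -0.05 and 0.05 rad/s); the robot touches nothing.
It fails at once if the screw is turned (beyond 0.6 rad) without the key fully home in it (value of joint hold_screw above 0.6 rad and not (z of key_handle in the frame of socket_floor below 0.113 m and horizontal distance between key_handle and socket_floor below 0.015 m and angle between key_handle's own z axis and vertical below 0.18 rad)).
It fails at once if the hand or arm itself presses on the clamps, plinth or model by more than 3 N (contact force between any of the fingers, the arm and jig above 3 N).
It also fails if it takes over 45 s, if anything falls off the work surface, if the arm or the gripper's body presses on something with over 40 N, if the wrist force passes 120 N, or if a joint passes its speed limit or range.

## Robot

A 6-joint arm with a two-finger parallel gripper is mounted at the origin on the work surface. World frame = base frame: x ahead of the robot, y to its left, z up, the work surface at z = 0. Lengths are in m, angles in degrees, forces in N, time in s.
With the tool pointing down it reaches from about 0.4 to 0.825 m from the base axis. Payload 7 kg.
Tool frame: the origin (TCP) lies at the very end of the fingers, on their centre line; the grasp point (between the pads) lies 19 mm behind it (ctrl.tcp_to_grasp is the distance from the TCP to the grasp point, in m); z points along the fingers, y is the direction in which the jaws open and shut (so a half turn about z gives the same grasp; the last joint's range is limited). The gripper opens to 88 mm and grips with 3 to 60 N. Pads are 19 mm wide; open, the fingers measure 130 mm over their backs; the gripper's body (78 mm by 193 mm) begins 47 mm behind the grasp point.
Start: joints at [79.704, 20.546, 0.682, 0, -70.136, -16.507], TCP at [0.304, 0.602, 0.227] pointing down, gripper open.
Joint ranges: [-176.03, 176.03], [-82.01, 121.73], [-58.28, 71.71], [-173.87, 95.51], [-174.79, -0.11], [-173.66, 173.66]. Speed limits (degrees/s): [136.94, 136.94, 172.46, 180, 180, 180].

## Interface

Orientations are given as [roll, pitch, yaw] about the fixed x, y, z axes, in that order (R = Rz(yaw) Ry(pitch) Rx(roll)).
In Python, from plant import ctrl gives the robot as it stands.
- The arm moves only by the tool jog_arm, never from a script. Its argument "commands" is a list of rows, each an object of numbers: "x", "y", "z": the shift along the tool's x, y, z in cm; "roll": the turn about the tool's z in rad. In form: [{"x": .., "y": .., "z": .., "roll": ..}, ...]. A call has 1 to 12 rows; each row shifts and turns the commanded pose from where the row before left it, along the tool's axes as they then stand; what a row does not reach is not made up. A row lasts 1/10 s, in which the tool goes at most 50 mm and 8.59 degrees, less where a joint would pass 70% of its speed; a pose out of reach is approached as far as the arm can. A call is refused whole if a number of a shift passes 5 or a number of a turn 0.15, either way. A call with a gripper value outside its range is refused whole. "gripper" is the finger opening in cm, from 0 to 8.76, set as the call begins (left out, the last holds). The fingers move at their own pace and stop on an object; the grip force is fixed at half the most. Time passes only in rows, so rows that do not move let the fingers close. It gives the time, the measured TCP pose, the force and the opening at its end, in the units of the state.
- ctrl.get_obs(): the state, without advancing time (a new reading comes with each control period).
- ctrl.snapshot(name): name is "side" or "top" or "wrist"; returns a dict with "image" (420x560x3 uint8, red, green, blue), "mtx" (3x3 intrinsics, pixels), "position" and "orientation" of the camera in the world; the wrist camera has in their place "hand_eye" (4x4, takes a point from camera to tool coordinates, whose origin is the TCP and whose axes are the flange's). Camera axes: x right, y up, looking along -z (the intrinsics and any distortion apply to the point x, -y, -z); pixel columns grow to the right and rows downward; lengths in m; the calibration is good to about 2 mm. A picture is of the moment at which its call begins: read the wrist's pose just before it. There is no depth.
- ctrl.close_job(): hands the job in, once; it reports no verdict.
Trained networks look in the newest picture that a camera, given by its name, has taken for a name from the list of things; names that differ only in an ending like _2 or _b are one class to them, and where a whole thing is asked for, a point or a joint stands for the part that bears it (a point fixed in the world has none). Each returns a list of dicts, best first, with "confidence" (0 to 1); they miss things now and then, are a little off and sometimes report something else, mostly with a low value. They report only what shows in the picture. A call takes as long as a camera call. They do not tell look-alikes from the thing itself.
- ctrl.search_frame(camera, query): "position" ([column, row] as shares, 0 to 1, of the picture: columns of its width, rows of its height, amid what is visible of it).
- ctrl.regions_of(camera, query): "mask" (420x560 bool, what is visible of it) and "position" ([column, row] as shares, 0 to 1, of the picture: columns of its width, rows of its height, amid what is visible of it).
The state is a dict: "clock": time; "joint_pos": joint angles; "qvel": joint speeds; "tau": joint torques, N m; "tool_pos": TCP position; "orientation": TCP orientation; "force": force on the tool from outside, world axes, zero at the start; "moment": the same for the moment, N m; "opening": finger opening in m.
Only numpy, scipy, OpenCV 4.12 (cv2) and the standard library are available. Lean on these libraries where they do the work, as an engineer would, in place of code of your own. Each camera call takes 0.05 s, during which the arm holds its last target.

## Working session

There is one attempt and no reset: what is moved stays moved. The work goes in short steps, Python scripts to look and compute and a tool call to move; the robot and the scene stay as the last step left them, time stands still between calls to the robot, and variables do not carry over. Pictures are saved under pics/ and viewed, and the job is handed in when it is done.

Besides the shell and the picture viewer there is one more tool, called after "Emit:" by a JSON object that holds its "name" and its "arguments". jog_arm: Moves the arm, as the interface text tells. Its arguments: {"type":"object","properties":{"commands":{"type":"array"},"gripper":{"type":"number"}},"required":["commands"]}

```bash
ls; mkdir -p pics; cat > h.py <<'E'
import numpy as np, cv2
from plant import ctrl
from scipy.spatial.transform import Rotation as R
def snap(n,f):
    s=ctrl.snapshot(n); cv2.imwrite('pics/'+f,cv2.cvtColor(s['image'],cv2.COLOR_RGB2BGR)); return s
E
python3 - <<'E'
from h import *
o=ctrl.get_obs();print(o)
for n in['side','top','wrist']:
    s=snap(n,n+'1.png'); print(n,{k:np.round(v,4).tolist() for k,v in s.items() if k!='image'})
    for q in['key_handle','socket_floor','hold_screw','jig']:
        print(q,[(round(d['confidence'],2),np.round(np.array(d['position'])*[560,420],1).tolist()) for d in ctrl.search_frame(n,q)])
E
```

```text
pics
{'clock': 0.0, 'joint_pos': array([ 7.97054292e+01,  2.05906926e+01,  6.33417297e-01, -1.96808844e-02,
       -7.01366493e+01, -1.65063662e+01]), 'qvel': array([ 0.0229122 ,  0.08609783, -0.07223676,  0.1168645 ,  0.03592617,
        0.02389703]), 'tau': array([ 1.89504637e-03, -5.82719493e+01,  2.93047714e+01,  6.99716493e+00,
        7.00741162e-03, -1.53486058e-04]), 'tool_pos': array([0.30416223, 0.60202882, 0.22562975]), 'orientation': array([ 1.79904689e+02, -8.94969555e-03, -2.68076319e+01]), 'force': array([0.33085375, 0.31447296, 0.11854661]), 'moment': array([-0.00892755,  0.00134947, -0.01304214]), 'opening': 0.0873941986492337}
side {'mtx': [[453.9113, 0.0, 282.1888], [0.0, 453.9113, 210.6817], [0.0, 0.0, 1.0]], 'position': [0.4037, 0.7101, 0.4467], 'orientation': [56.5775, -1.3637, -166.6148]}
key_handle [(0.85, [234.1, 214.2]), (0.58, [196.4, 273.0]), (0.15, [344.4, 156.2])]
socket_floor [(0.8, [321.7, 169.8])]
hold_screw [(0.87, [324.4, 169.3])]
jig [(0.94, [344.1, 158.0])]
top {'mtx': [[438.7692, 0.0, 278.8244], [0.0, 438.7692, 206.7817], [0.0, 0.0, 1.0]], 'position': [0.4748, 0.1641, 0.7347], 'orientation': [4.3257, -1.3246, -91.4043]}
key_handle [(0.93, [218.8, 168.4]), (0.64, [137.6, 167.1])]
socket_floor [(0.61, [391.2, 220.8])]
hold_screw [(0.79, [391.0, 222.7])]
jig [(0.82, [464.1, 244.6])]
wrist {'mtx': [[351.0773, 0.0, 284.2147], [0.0, 351.0773, 206.2401], [0.0, 0.0, 1.0]], 'hand_eye': [[0.0006, 0.9665, 0.2568, 0.0682], [1.0, -0.0005, -0.0005, -0.0001], [-0.0003, 0.2568, -0.9665, -0.1581], [0.0, 0.0, 0.0, 1.0]]}
key_handle []
socket_floor []
hold_screw []
jig []
```

View pics/side1.png

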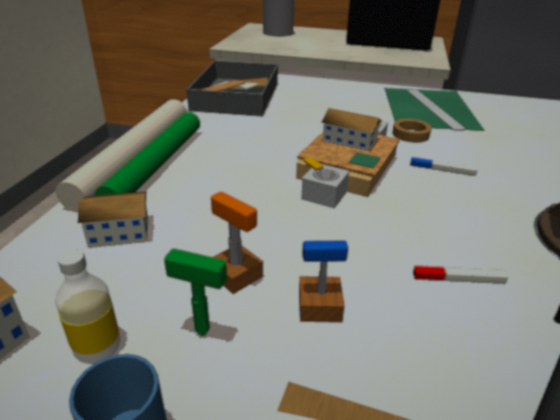

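View pics/top1.png

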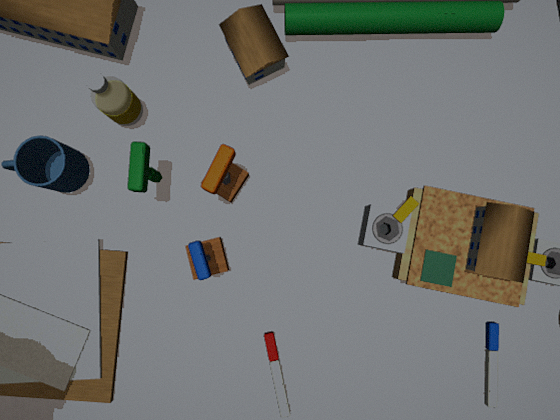

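View pics/wrist1.png

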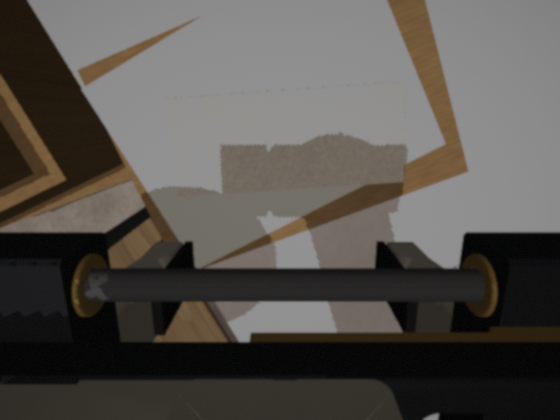

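Top view: orange key handle at (219,169), blue key (200,258), green decoy (139,167). The open clamp's socket is at (388,228), with the yellow tongue pointing up-right from it. The closed clamp is at (553,262). Next I'll fit the poses.

```bash
cat >> h.py <<'E'
from scipy.optimize import least_squares
def cam(s,obs=None):
    if 'hand_eye' in s:
        T=np.eye(4);T[:3,:3]=R.from_euler('xyz',obs['orientation'],degrees=True).as_matrix();T[:3,3]=obs['tool_pos'];return T@s['hand_eye']
    T=np.eye(4);T[:3,:3]=R.from_euler('xyz',s['orientation'],degrees=True).as_matrix();T[:3,3]=s['position'];return T
def proj(P,T,K):
    c=(np.asarray(P)-T[:3,3])@T[:3,:3]; c=c*[1,-1,-1]; u=c@K.T; return u[...,:2]/u[...,2:]
def ray(px,T,K,z):
    d=np.linalg.inv(K)@np.array([px[0],px[1],1.]);d=T[:3,:3]@(d*[1,-1,-1]);return T[:3,3]+d*(z-T[2,3])/d[2]
def boxmask(x,y,z,yaw,sz,T,K,roll=0,pitch=0):
    c=np.array([[a,b,d] for a in(-1,1) for b in(-1,1) for d in(-1,1)])*np.array(sz)/2
    P=R.from_euler('xyz',[roll,pitch,yaw],degrees=True).apply(c)+[x,y,z]
    h=cv2.convexHull(proj(P,T,K).astype(np.float32))[:,0]
    m=np.zeros((420,560),np.uint8);cv2.fillConvexPoly(m,np.round(h*16).astype(int),1,shift=4);return m>0
def omask(im):
    hsv=cv2.cvtColor(im,cv2.COLOR_RGB2HSV);return cv2.inRange(hsv,(3,190,110),(16,255,255))>0
E
python3 - <<'E'
from h import *
from scipy.optimize import minimize
S={n:ctrl.snapshot(n) for n in('top','side')}
Ms={}
for n,s in S.items():
    m=omask(s['image']); c,l,st,ce=cv2.connectedComponentsWithStats(m.astype(np.uint8))
    i=1+np.argmax(st[1:,4]);print(n,st[i],ce[i],sorted(st[1:,4])[-3:]);Ms[n]=l==i
    cv2.imwrite(f'pics/m_{n}.png',Ms[n]*255)
def cost(p,names=('top','side')):
    t=0
    for n in names:
        b=boxmask(p[0],p[1],p[2],p[3],(.07,.022,.03),cam(S[n]),S[n]['mtx'],p[4],p[5])
        t+=(b&Ms[n]).sum()/max(1,(b|Ms[n]).sum())
    return -t
p0=ray((219,169),cam(S['top']),S['top']['mtx'],.113);print(p0)
for z in [.113]:
  best=None
  for yaw in range(0,180,15):
    r=minimize(cost,[p0[0],p0[1],.113,yaw,0,0],method='Nelder-Mead',options=dict(initial_simplex=np.array([[p0[0],p0[1],.113,yaw,0,0]]*7)+np.vstack([np.zeros(6),np.diag([.01,.01,.01,12,4,4])]),maxfev=800))
    if best is None or r.fun<best.fun:best=r
  print(best.fun,best.x.round(4), cost(best.x,('top',)))
sk=[ray((388,228),cam(S['top']),S['top']['mtx'],.046)];print(sk)
im=S['top']['image'][150:320,340:560];cv2.imwrite('pics/crop1.png',cv2.resize(cv2.cvtColor(im,cv2.COLOR_RGB2BGR),None,fx=3.6,fy=3.5,interpolation=cv2.INTER_CUBIC))
E
```

```text
top [201 145  33  47 171] [217.47368421 169.28654971] [np.int32(4), np.int32(5), np.int32(171)]
side [212 193  44  24 468] [233.5        204.38034188] [np.int32(72), np.int32(132), np.int32(468)]
[0.57747038 0.23258954 0.113     ]
-0.6000488391606938 [ 5.778000e-01  2.266000e-01  1.188000e-01  1.291717e+02  1.444610e+01
 -2.647470e+01] -0.10623556581986143
[array([ 0.48905784, -0.02450421,  0.046     ])][ WARN:0@1.497] global loadsave.cpp:1063 imwrite_ Unsupported depth image for selected encoder is fallbacked to CV_8U.
```

View pics/crop1.png

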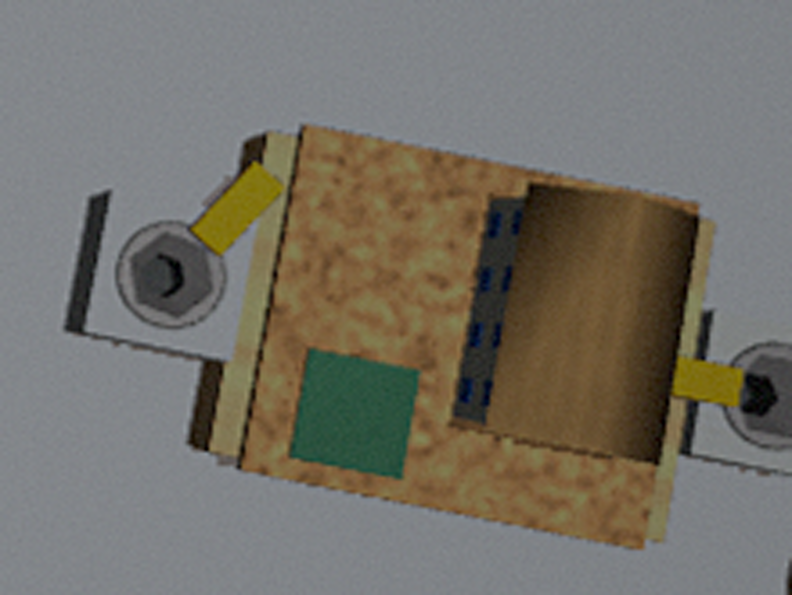

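```bash
python3 - <<'E'
from h import *
from scipy.optimize import minimize
S={n:ctrl.snapshot(n) for n in('top','side')}
Ms={}
for n,(u,v) in dict(top=(219,169),side=(234,212)).items():
    im=S[n]['image'];hsv=cv2.cvtColor(im,cv2.COLOR_RGB2HSV)
    print(n,hsv[v,u],hsv[v+6,u-6])
    r=[(d['confidence'],d['mask'].sum(),np.array(d['position'])*[560,420]) for d in ctrl.regions_of(n,'key_handle')];print(r)
    m=ctrl.regions_of(n,'key_handle')[0]['mask']
    c=im[v-40:v+60,u-50:u+50].copy(); c2=c.copy();c2[m[v-40:v+60,u-50:u+50]]=[255,0,255]
    cv2.imwrite(f'pics/c_{n}.png',cv2.resize(cv2.cvtColor(np.hstack([c,c2]),cv2.COLOR_RGB2BGR),None,fx=4,fy=4))
E
```

```text
top [ 17 194 130] [ 18 199 131]
[(0.97, np.int64(1175), array([137.48 , 167.496])), (0.95, np.int64(978), array([218.904, 169.806]))]
side [ 13 255 102] [ 13 255  90]
[(0.73, np.int64(1626), array([234.976, 216.594])), (0.69, np.int64(2559), array([200.088, 272.118]))]
```

View pics/c_top.png

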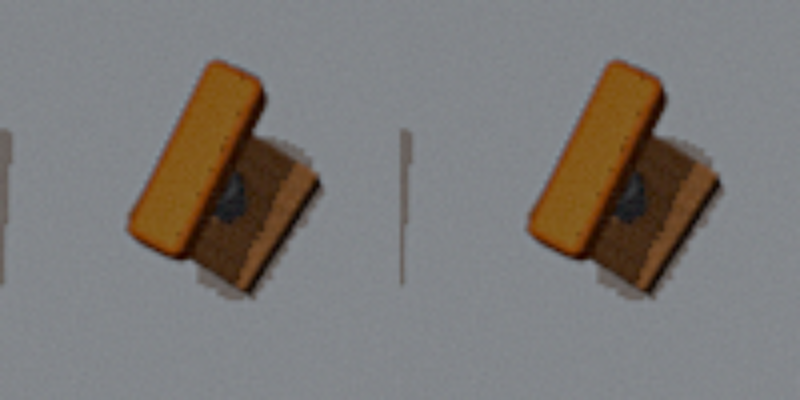

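View pics/c_side.png

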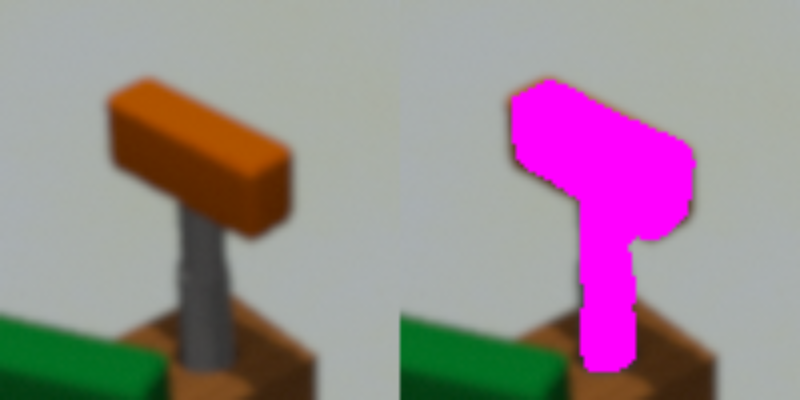

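```bash
cat > fit.py <<'E'
from h import *
from scipy.optimize import minimize
S={n:ctrl.snapshot(n) for n in('top','side')}
Ms={}
for n,(u,v) in dict(top=(219,169),side=(234,212)).items():
    hsv=cv2.cvtColor(S[n]['image'],cv2.COLOR_RGB2HSV)
    m=cv2.inRange(hsv,(3,165,60),(22,255,255))
    if n=='top': m&=cv2.inRange(hsv,(0,0,85),(180,255,255))
    m=cv2.morphologyEx(m,cv2.MORPH_OPEN,np.ones((3,3)))
    c,l,st,ce=cv2.connectedComponentsWithStats(m);k=l[v,u];Ms[n]=l==k;print(n,k,st[k])
    c=S[n]['image'][v-40:v+60,u-50:u+50].copy(); c[Ms[n][v-40:v+60,u-50:u+50]]=[255,0,255]
    cv2.imwrite(f'pics/f_{n}.png',cv2.resize(c,None,fx=4,fy=4))
def cost(p,names=('top','side')):
    t=0
    for n in names:
        b=boxmask(p[0],p[1],p[2],p[3],(.07,.022,.03),cam(S[n]),S[n]['mtx'],p[4],p[5])
        t+=(b&Ms[n]).sum()/max(1,(b|Ms[n]).sum())
    return -t
p0=[.577,.232,.113]
for k in (4,6):
  best=None
  f=lambda q:cost(np.r_[q,np.zeros(6-k)])
  for yaw in range(0,180,15):
    x0=np.r_[p0,yaw,0,0][:k]
    r=minimize(f,x0,method='Nelder-Mead',options=dict(initial_simplex=np.vstack([x0,x0+np.diag([.01,.01,.01,12,4,4][:k])]),maxfev=800))
    if best is None or r.fun<best.fun:best=r
  print(best.fun,best.x.round(4), cost(np.r_[best.x,np.zeros(6-k)],('top',)))
E
python3 fit.py
```

```text
top 1 [202 145  32  47 693]
side 5 [ 212  193   44   37 1034]
-1.431390837508948 [  0.5775   0.2336   0.1168 -34.2669] -0.6801181102362205
-1.525554619831651 [  0.5777   0.2349   0.1137 -28.057   10.8776   7.8522] -0.7843359818388195
```

```bash
cat >> fit.py <<'E'
rows=[]
for n,(u,v) in dict(top=(219,169),side=(234,212)).items():
    p=best.x
    b=boxmask(p[0],p[1],p[2],p[3],(.07,.022,.03),cam(S[n]),S[n]['mtx'],p[4],p[5])
    c=S[n]['image'].copy();
    for m,col in((Ms[n],(255,0,255)),(b,(0,255,255))):
        e=m&~(cv2.erode(m.astype(np.uint8),np.ones((3,3)))>0);c[e]=col
    rows.append(cv2.resize(c[v-40:v+60,u-50:u+50],None,fx=4,fy=4,interpolation=0))
cv2.imwrite('pics/ov.png',np.hstack(rows)[:,:,::-1])
E
python3 fit.py
```

```text
top 1 [202 145  32  47 694]
side 5 [ 212  193   44   37 1035]
-1.4354597487400094 [5.768000e-01 2.356000e-01 1.125000e-01 1.460941e+02] -0.6878097125867195
-1.5332719685812468 [ 5.791000e-01  2.340000e-01  1.118000e-01  1.503692e+02 -1.021230e+01
  1.856900e+00] -0.8226190476190476
```

View pics/ov.png

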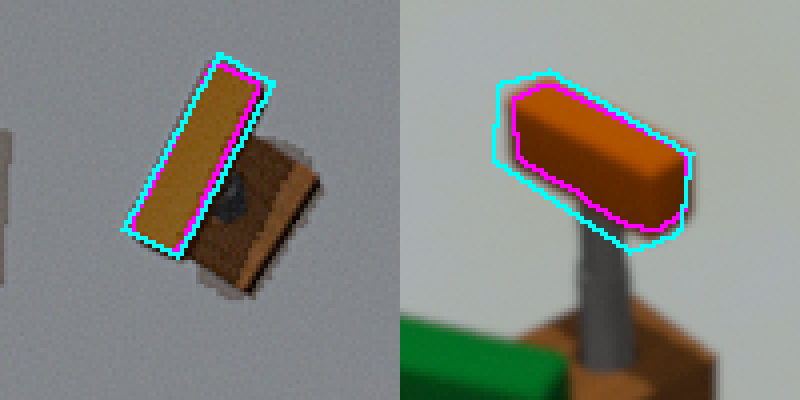

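The masks are eroded at the dark faces, so I'll refine the key with the wrist camera. First, a clean wrist look at the socket.

Emit:
{"name": "jog_arm", "arguments": {"commands": [{"x": 1.7, "y": 1.8}, {"x": 3.3, "y": 3.5}, {"x": 3.4, "y": 3.6}, {"x": 3.4, "y": 3.6}, {"x": 3.4, "y": 3.6}, {"x": 3.4, "y": 3.6}, {"x": 3.4, "y": 3.6}, {"x": 3.4, "y": 3.6}, {"x": 3.4, "y": 3.6}, {"x": 3.4, "y": 3.6}, {"x": 3.4, "y": 3.6}, {"x": 3.4, "y": 3.6}]}}

```text
validation failed for argument at $.co...
```

Emit:
{"name": "jog_arm", "arguments": {"commands": [{"x": 3.4, "y": 3.6}, {"x": 1.8, "y": 2.3, "z": 1.5}, {"z": 2.5}, {"z": 2.5}, {}, {}]}}

```text
validation failed for argument at $.co...
```

```bash
python3 - <<'E'
from h import *
o=ctrl.get_obs();print(o['clock'],o['tool_pos'],o['orientation'])
s=snap('wrist','w2.png')
c=proj(np.array([.489,-.0245,.046]),cam(s,o),s['mtx']);print(c)
u,v=map(int,c);v=max(v,70)
cv2.imwrite('pics/w2c.png',cv2.resize(s['image'][v-70:v+70,u-90:u+90,::-1],None,fx=4,fy=4,interpolation=cv2.INTER_CUBIC))
E
```

```text
1.35 [0.30437514 0.60241984 0.22656603] [ 1.79998767e+02 -1.10289641e-03 -2.68032925e+01]
[1011.11154698 -485.23662502]Traceback (most recent call last):
  File "<stdin>", line 6, in <module>
cv2.error: OpenCV(4.12.0) /io/opencv/modules/imgproc/src/resize.cpp:4208: error: (-215:Assertion failed) !ssize.empty() in function 'resize'
```

View pics/w2.png

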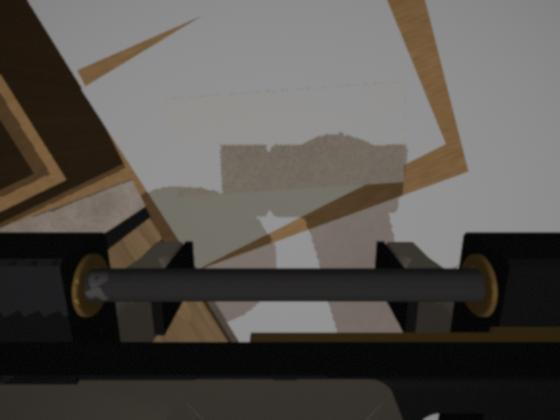

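Those calls were refused, probably because every row needs all four keys.

Emit:
{"name": "jog_arm", "arguments": {"commands": [{"x": 1.7, "y": 1.8, "z": 0, "roll": 0}, {"x": 3.3, "y": 3.5, "z": 0, "roll": 0}, {"x": 3.4, "y": 3.6, "z": 0, "roll": 0}, {"x": 3.4, "y": 3.6, "z": 0, "roll": 0}, {"x": 3.4, "y": 3.6, "z": 0, "roll": 0}, {"x": 3.4, "y": 3.6, "z": 0, "roll": 0}, {"x": 3.4, "y": 3.6, "z": 0, "roll": 0}, {"x": 3.4, "y": 3.6, "z": 0, "roll": 0}, {"x": 3.4, "y": 3.6, "z": 0, "roll": 0}, {"x": 3.4, "y": 3.6, "z": 0, "roll": 0}, {"x": 3.4, "y": 3.6, "z": 0, "roll": 0}, {"x": 3.4, "y": 3.6, "z": 0, "roll": 0}]}}

```text
clock: 2.6
tool_pos: [0.4665, 0.0561, 0.2271]
orientation: [-179.9, -0.0, -26.8]
force: [1.1, 0.9, 0.3]
opening: 0.0876
```

Emit:
{"name": "jog_arm", "arguments": {"commands": [{"x": 3.2, "y": 3.5, "z": 0, "roll": 0}, {"x": 2.0, "y": 2.0, "z": 1.5, "roll": 0}, {"x": 0, "y": 0, "z": 2.5, "roll": 0}, {"x": 0, "y": 0, "z": 2.5, "roll": 0}, {"x": 0, "y": 0, "z": 0, "roll": 0}, {"x": 0, "y": 0, "z": 0, "roll": 0}]}}

```text
clock: 3.2
tool_pos: [0.4881, -0.0147, 0.1621]
orientation: [180.0, -0.0, -26.8]
force: [0.6, 0.7, 1.1]
opening: 0.0873
```

```bash
cat > w.py <<'E'
from h import *
import sys
n=sys.argv[1]
o=ctrl.get_obs();print(o['clock'],o['tool_pos'],o['orientation'])
s=snap('wrist',n+'.png')
np.savez(n+'.npz',im=s['image'],K=s['mtx'],T=cam(s,o))
c=proj(np.array([.489,-.0245,.046]),cam(s,o),s['mtx']);print(c)
u,v=map(int,c);v=max(v,70)
cv2.imwrite('pics/'+n+'c.png',cv2.resize(s['image'][v-70:v+70,u-90:u+90,::-1],None,fx=4,fy=4,interpolation=cv2.INTER_CUBIC))
E
python3 w.py w2
```

```text
3.2 [ 0.48806221 -0.01465063  0.16208958] [ 1.79960863e+02 -2.98778231e-03 -2.67776516e+01]
[294.47917404 194.32455835]
```

View pics/w2.png

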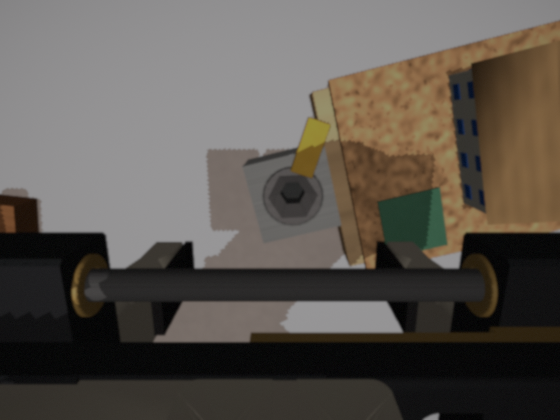

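View pics/w2c.png

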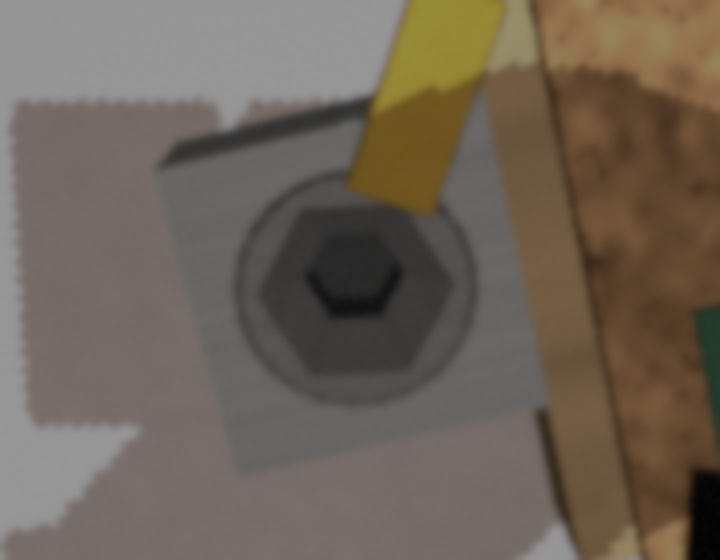

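Wrist view: socket hexagon centred at about (293,196), with its flats nearly parallel to the tool's y. Tongue end at about (318,122). Now the hex pose from its corners.

```bash
python3 - <<'E'
from h import *
d=np.load('w2.npz');T,K=d['T'],d['K'];o=np.array([204,124])
# crop px -> image px (resize half-pixel shift)
f=lambda p:(np.array(p,float)+.5)/4-.5+o
hexo=[(300,210),(412,208),(452,285),(410,372),(312,374),(260,292)]
P=np.array([ray(f(p),T,K,.046) for p in hexo]);c=P.mean(0);print('centre hex',c, np.linalg.norm(P-c,axis=1))
a=np.degrees(np.arctan2(P[:,1]-c[1],P[:,0]-c[0]));print('flat yaw',((a+30+30)%60)-30, 'mean', np.degrees(np.angle(np.exp(1j*np.radians(6*(a+30))).mean()))/6)
g=cv2.cvtColor(d['im'],cv2.COLOR_RGB2GRAY)
# screw circle
circ=[(240,285),(474,285),(357,405),(300,185),(275,365),(440,365)]
Pc=np.array([ray(f(p),T,K,.046) for p in circ]);A=np.c_[2*Pc[:,:2],np.ones(len(Pc))];q=np.linalg.lstsq(A,(Pc[:,:2]**2).sum(1),rcond=None)[0];print('circ',q[:2],np.sqrt(q[2]+q[0]**2+q[1]**2))
# block corners
B=np.array([ray(f(p),T,K,.046) for p in [(160,168),(240,474),(548,405),(480,95)]]);print('block',B[:,:2].mean(0),np.degrees(np.arctan2(*(B[1]-B[0])[[1,0]])),np.degrees(np.arctan2(*(B[2]-B[1])[[1,0]])),np.linalg.norm(np.diff(B,axis=0),axis=1))
E
```

```text
centre hex [ 0.48800545 -0.02272247  0.046     ] [0.02005505 0.01989897 0.01892626 0.02006929 0.01963953 0.01958525]
flat yaw [-21.7706721  -28.99380291 -23.01219767 -24.30682214 -24.64230795
 -26.16071321] mean -24.801648446308068
circ [ 0.48843205 -0.02280532] 0.023562231620181413
block [ 0.48821415 -0.02268594] 166.2484532797628 -103.40807460173367 [0.065452   0.06509196 0.06486703]
```

Emit:
{"name": "jog_arm", "arguments": {"commands": [{"x": -0.3, "y": -2.5, "z": -2.5, "roll": 0}, {"x": -0.5, "y": -4.4, "z": -2.0, "roll": 0}, {"x": -0.6, "y": -4.6, "z": -1.5, "roll": 0}, {"x": -0.6, "y": -4.8, "z": -0.5, "roll": 0}, {"x": -0.6, "y": -4.8, "z": 0, "roll": 0}, {"x": -0.6, "y": -4.8, "z": 0, "roll": 0}, {"x": 0, "y": 0, "z": 0, "roll": 0}, {"x": 0, "y": 0, "z": 0, "roll": 0}]}}

```text
clock: 4.05
tool_pos: [0.5763, 0.2328, 0.2274]
orientation: [-180.0, -0.0, -26.7]
force: [-0.3, 0.1, 0.0]
opening: 0.0876
```

```bash
sed -i 's/\[.489,-.0245,.046\]/[.578,.234,.128]/' w.py; python3 w.py w3
```

```text
4.05 [0.57630301 0.23276407 0.22744845] [-1.79955986e+02 -3.38162961e-02 -2.66632218e+01]
[281.76499977 204.84999169]
```

View pics/w3.png

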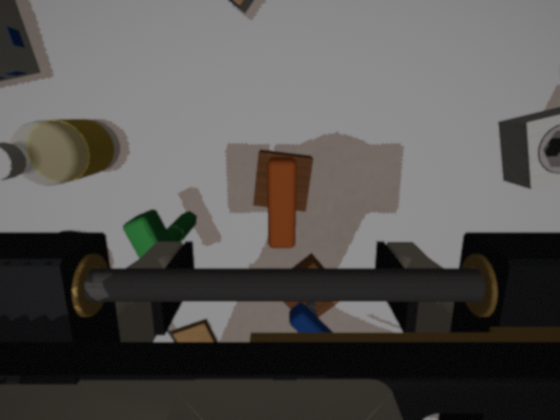

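View pics/w3c.png

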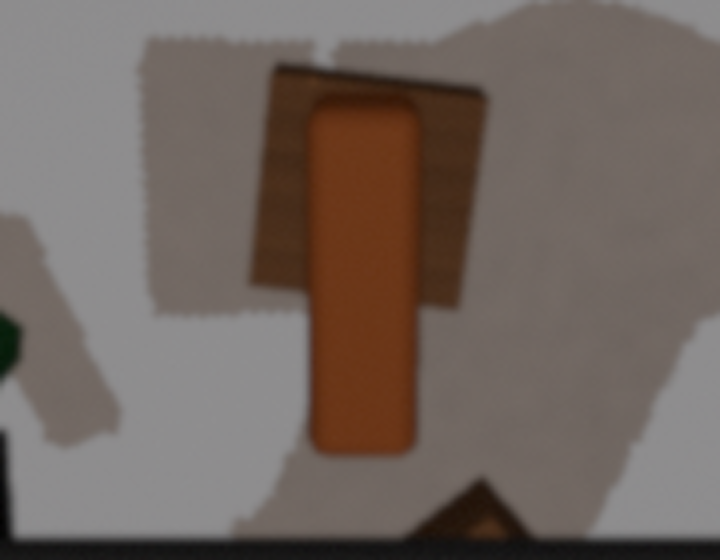

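Wrist view: the handle runs vertically in the image, centred at about (282,203), so it already lies along the tool's x. Next the offsets.

```bash
python3 - <<'E'
from h import *
d=np.load('w3.npz');T,K=d['T'],d['K'];o=np.array([281-90,204-70])
f=lambda p:(np.array(p,float)+.5)/4-.5+o
P=np.array([ray(f(p),T,K,.128) for p in [(308,103),(420,103),(417,457),(310,457)]]);c=P.mean(0);print('handle',c,np.linalg.norm(np.diff(P,axis=0),axis=1))
ml=(P[0]+P[1]-P[2]-P[3]);print('yaw',np.degrees(np.arctan2(ml[1],ml[0])))
S=np.array([ray(f(p),T,K,.03) for p in [(275,70),(486,95),(458,308),(248,284)]]);print('stand',S.mean(0),np.linalg.norm(np.diff(S,axis=0),axis=1))
ob=ctrl.get_obs();t=ob['tool_pos'];Rm=R.from_euler('xyz',ob['orientation'],degrees=True).as_matrix()
print(Rm.T@(np.r_[c[:2],.128]-t)*100, ob['orientation'])
E
```

```text
handle [0.57789435 0.23422712 0.128     ] [0.02052397 0.06928694 0.02096035]
yaw -26.818617628653907
stand [0.5774312  0.23445576 0.03      ] [0.05355461 0.05619248 0.05542165]
[ 0.04415918 -0.30266536  9.95542225] [-1.79954097e+02 -3.24523531e-02 -2.67253031e+01]
```

Emit:
{"name": "jog_arm", "arguments": {"commands": [{"x": 0.1, "y": -0.3, "z": 2.0, "roll": 0}, {"x": 0, "y": 0, "z": 3.0, "roll": 0}, {"x": 0, "y": 0, "z": 3.0, "roll": 0}, {"x": 0, "y": 0, "z": 3.0, "roll": 0}, {"x": 0, "y": 0, "z": 1.8, "roll": 0}, {"x": 0, "y": 0, "z": 0.5, "roll": 0}, {"x": 0, "y": 0, "z": 0, "roll": 0}]}}

```text
clock: 4.8
tool_pos: [0.5784, 0.2325, 0.0941]
orientation: [180.0, -0.0, -26.8]
force: [0.7, 0.2, -0.6]
opening: 0.0878
```

Emit:
{"name": "jog_arm", "arguments": {"commands": [{"x": 0, "y": 0, "z": 0, "roll": 0}, {"x": 0, "y": 0, "z": 0, "roll": 0}, {"x": 0, "y": 0, "z": 0, "roll": 0}, {"x": 0, "y": 0, "z": 0, "roll": 0}, {"x": 0, "y": 0, "z": 0, "roll": 0}, {"x": 0, "y": 0, "z": 0, "roll": 0}, {"x": 0, "y": 0, "z": 0, "roll": 0}, {"x": 0, "y": 0, "z": 0, "roll": 0}], "gripper": 0}}

```text
clock: 5.6
tool_pos: [0.5783, 0.2332, 0.0935]
orientation: [180.0, 0.0, -26.8]
force: [0.4, -0.5, -1.0]
opening: 0.0293
```

Emit:
{"name": "jog_arm", "arguments": {"commands": [{"x": 0, "y": 0, "z": 0, "roll": 0}, {"x": 0, "y": 0, "z": 0, "roll": 0}, {"x": 0, "y": 0, "z": 0, "roll": 0}, {"x": 0, "y": 0, "z": 0, "roll": 0}]}}

```text
clock: 6.0
tool_pos: [0.5783, 0.2332, 0.0935]
orientation: [180.0, 0.0, -26.8]
force: [1.5, -0.9, -0.7]
opening: 0.0218
```

Emit:
{"name": "jog_arm", "arguments": {"commands": [{"x": 0, "y": 0, "z": -0.8, "roll": 0}, {"x": 0, "y": 0, "z": -1.5, "roll": 0}, {"x": 0, "y": 0, "z": -2.0, "roll": 0}, {"x": 0, "y": 0, "z": -2.5, "roll": 0}, {"x": 0, "y": 0, "z": -2.5, "roll": 0}, {"x": 0, "y": 0, "z": -1.2, "roll": 0}, {"x": 0, "y": 0, "z": 0, "roll": 0}]}}

```text
clock: 6.7
tool_pos: [0.5791, 0.2338, 0.2005]
orientation: [-179.8, -0.1, -26.8]
force: [0.6, 0.5, -2.9]
opening: 0.0215
```

```bash
python3 - <<'E'
from h import *
o=ctrl.get_obs();print(o['clock'],o['tool_pos'],o['orientation'],o['force'])
snap('wrist','w4.png');s=snap('side','s4.png')
E
```

```text
6.7 [0.57905773 0.23378397 0.20054228] [-1.79820781e+02 -8.88296977e-02 -2.67966100e+01] [ 0.56248156  0.45910282 -2.85733835]
```

View pics/w4.png

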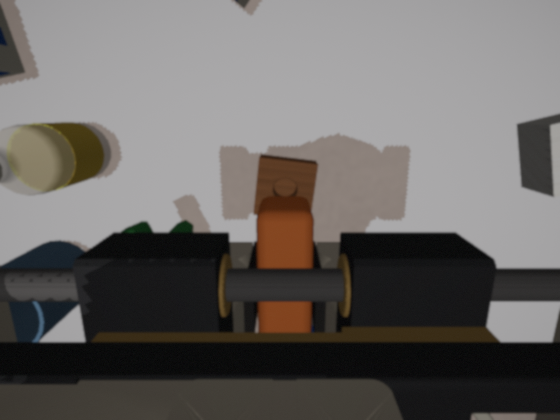

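View pics/s4.png

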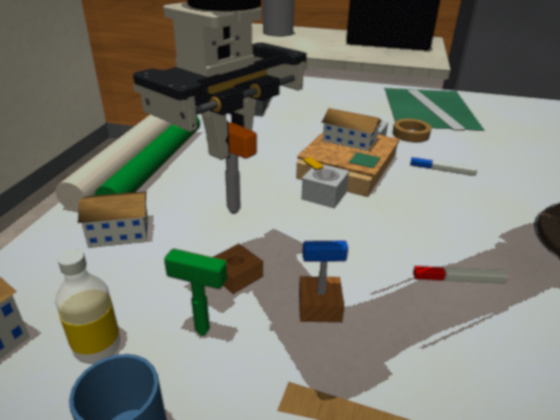

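Key is out of the stand and hanging straight. Moving above the socket.

Emit:
{"name": "jog_arm", "arguments": {"commands": [{"x": 0.2, "y": 1.5, "z": 0, "roll": 0}, {"x": 0.4, "y": 3.0, "z": 0, "roll": 0}, {"x": 0.5, "y": 4.0, "z": 0, "roll": -0.03}, {"x": 0.6, "y": 4.5, "z": 0, "roll": 0}, {"x": 0.6, "y": 4.5, "z": 0, "roll": 0}, {"x": 0.5, "y": 4.5, "z": 0, "roll": 0}, {"x": 0.4, "y": 3.0, "z": 0, "roll": 0}, {"x": 0.2, "y": 1.5, "z": 0, "roll": 0}, {"x": 0.1, "y": 0.5, "z": 0, "roll": 0}, {"x": 0, "y": 0, "z": 0, "roll": 0}, {"x": 0, "y": 0, "z": 0, "roll": 0}]}}

```text
clock: 7.9
tool_pos: [0.4934, -0.0247, 0.1982]
orientation: [180.0, 0.0, -25.1]
force: [0.4, -0.3, -2.3]
opening: 0.0218
```

```bash
python3 - <<'E'
from h import *
o=ctrl.get_obs();print(o['clock'],o['tool_pos'],o['orientation'],o['force'])
t=o['tool_pos'];Rm=R.from_euler('xyz',o['orientation'],degrees=True).as_matrix()
print((Rm.T@(np.array([.4882,-.0227,.046])-t)*100).round(2))
snap('wrist','w5.png');s=snap('side','s5.png')
cv2.imwrite('pics/s5c.png',cv2.resize(s['image'][60:220,220:420,::-1],None,fx=3.7,fy=3.7,interpolation=cv2.INTER_CUBIC))
# predicted tip pixel if straight
p=t+[0,0,.019-.107];print(proj(p,cam(s),s['mtx']),proj(t+[0,0,.019],cam(s),s['mtx']),proj(np.array([.4882,-.0227,.046]),cam(s),s['mtx']))
E
```

```text
7.9 [ 0.49341903 -0.02474618  0.19821225] [ 1.79988037e+02  1.77133926e-02 -2.50687217e+01] [ 0.44127711 -0.34049007 -2.25923426]
[-0.55  0.03 15.22]
[324.63952969 141.0361879 ] [329.57181589  80.8445133 ] [324.6457269  173.97516874]
```

View pics/w5.png

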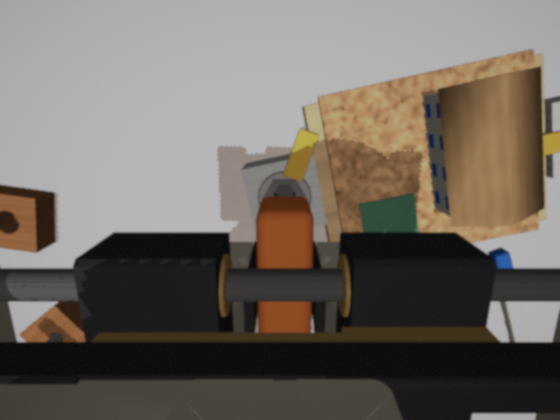

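View pics/s5c.png

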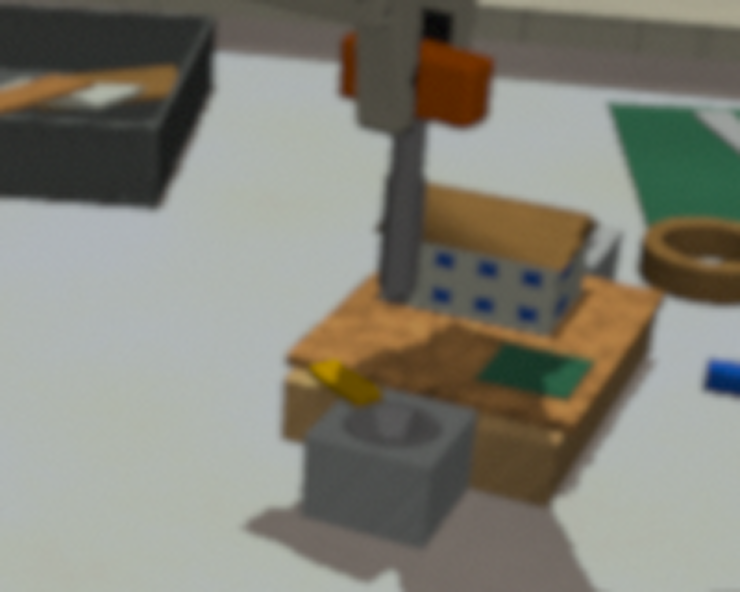

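Emit:
{"name": "jog_arm", "arguments": {"commands": [{"x": -0.5, "y": 0, "z": 1.5, "roll": 0}, {"x": 0, "y": 0, "z": 2.5, "roll": 0}, {"x": 0, "y": 0, "z": 2.0, "roll": 0}, {"x": 0, "y": 0, "z": 0.5, "roll": 0}, {"x": 0, "y": 0, "z": 0, "roll": 0}]}}

```text
clock: 8.5
tool_pos: [0.4885, -0.0228, 0.133]
orientation: [179.9, 0.1, -25.0]
force: [0.0, -1.1, -1.8]
opening: 0.0221
```

```bash
cat > chk.py <<'E'
from h import *
import sys
n=sys.argv[1]
o=ctrl.get_obs();print(o['clock'],o['tool_pos'],o['orientation'],o['force'],o['moment'],o['opening'])
t=o['tool_pos'];Rm=R.from_euler('xyz',o['orientation'],degrees=True).as_matrix()
print((Rm.T@(np.array([.4882,-.0227,.0995])-t)*100).round(2))
s=snap('side','s'+n+'.png');a=s['image'][80:220,260:420,::-1]
w=snap('wrist','w'+n+'.png')['image'][100:240,180:340,::-1]
cv2.imwrite('pics/c'+n+'.png',cv2.resize(np.hstack([a,w]),None,fx=2.5,fy=2.5,interpolation=cv2.INTER_CUBIC))
E
python3 chk.py 6
```

```text
8.5 [ 0.48849175 -0.0228114   0.13304238] [ 1.79921787e+02  6.63684557e-02 -2.50318825e+01] [ 9.95054720e-04 -1.07183334e+00 -1.76136067e+00] [-0.00404989 -0.01611182  0.00793562] 0.022143162326878817
[-0.03 -0.    3.35]
```

View pics/c6.png

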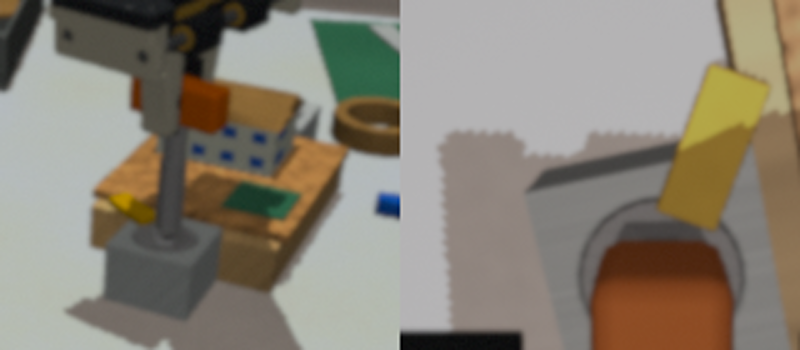

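Side view shows the tip at the mouth and centred, with little force. Continuing down slowly.

Emit:
{"name": "jog_arm", "arguments": {"commands": [{"x": 0, "y": 0, "z": 0.5, "roll": 0}, {"x": 0, "y": 0, "z": 0.5, "roll": 0}, {"x": 0, "y": 0, "z": 0.4, "roll": 0}, {"x": 0, "y": 0, "z": 0.3, "roll": 0}, {"x": 0, "y": 0, "z": 0.3, "roll": 0}, {"x": 0, "y": 0, "z": 0, "roll": 0}]}}

```text
clock: 9.2
tool_pos: [0.4885, -0.0233, 0.1132]
orientation: [180.0, 0.0, -25.1]
force: [1.0, 0.5, -2.8]
opening: 0.0218
```

Emit:
{"name": "jog_arm", "arguments": {"commands": [{"x": 0, "y": 0, "z": 0.3, "roll": 0}, {"x": 0, "y": 0, "z": 0.3, "roll": 0}, {"x": 0, "y": 0, "z": 0.3, "roll": 0}, {"x": 0, "y": 0, "z": 0, "roll": 0}]}}

```text
clock: 9.6
tool_pos: [0.489, -0.0232, 0.1044]
orientation: [-180.0, -0.0, -25.1]
force: [2.3, -1.6, -2.7]
opening: 0.0217
```

Emit:
{"name": "jog_arm", "arguments": {"commands": [{"x": 0, "y": 0, "z": 0.2, "roll": 0}, {"x": 0, "y": 0, "z": 0.2, "roll": 0}, {"x": 0, "y": 0, "z": 0.1, "roll": 0}, {"x": 0, "y": 0, "z": 0, "roll": 0}, {"x": 0, "y": 0, "z": 0, "roll": 0}]}}

```text
clock: 10.1
tool_pos: [0.4888, -0.0231, 0.0996]
orientation: [-180.0, -0.0, -25.1]
force: [3.2, -0.8, -4.1]
opening: 0.022
```

```bash
python3 chk.py 7
```

```text
10.1 [ 0.488838   -0.02310523  0.09956514] [-1.79981383e+02 -1.88228128e-02 -2.50876930e+01] [ 3.17783483 -0.77959513 -4.05330826] [-0.45497886 -1.46031598 -0.03266062] 0.022022655493881067
[-0.07 -0.01  0.01]
```

View pics/c7.png

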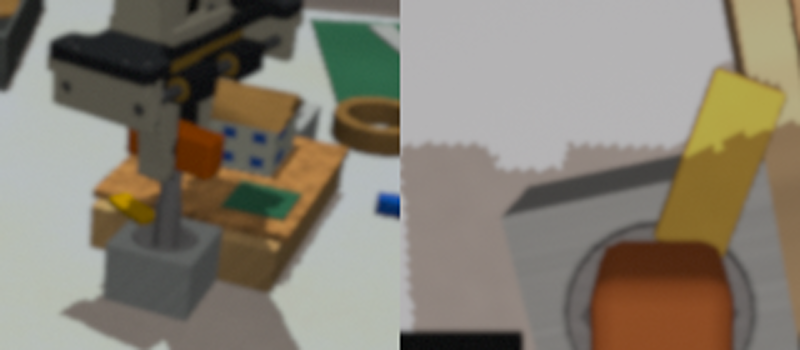

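Emit:
{"name": "jog_arm", "arguments": {"commands": [{"x": 0.1, "y": 0, "z": 0.1, "roll": 0}, {"x": 0, "y": 0, "z": 0.1, "roll": 0}, {"x": 0, "y": 0, "z": 0, "roll": 0}, {"x": 0, "y": 0, "z": 0, "roll": 0}]}}

```text
clock: 10.6
tool_pos: [0.4902, -0.0235, 0.0992]
orientation: [-180.0, -0.1, -25.0]
force: [-2.5, 1.4, 13.5]
opening: 0.0216
```

Floor contact: 13.5 N upward and z stopped, so the key is home. Relax slightly, then turn clockwise (positive roll).

Emit:
{"name": "jog_arm", "arguments": {"commands": [{"x": -0.05, "y": 0, "z": -0.1, "roll": 0}, {"x": 0, "y": 0, "z": 0, "roll": 0}, {"x": 0, "y": 0, "z": 0, "roll": 0}, {"x": 0, "y": 0, "z": 0, "roll": 0.05}, {"x": 0, "y": 0, "z": 0, "roll": 0.08}, {"x": 0, "y": 0, "z": 0, "roll": 0.08}, {"x": 0, "y": 0, "z": 0, "roll": 0.08}, {"x": 0, "y": 0, "z": 0, "roll": 0.08}, {"x": 0, "y": 0, "z": 0, "roll": 0}, {"x": 0, "y": 0, "z": 0, "roll": 0}]}}

```text
clock: 11.6
tool_pos: [0.4898, -0.0237, 0.0993]
orientation: [-180.0, -0.1, -46.3]
force: [1.1, -2.6, 5.6]
opening: 0.022
```

```bash
python3 chk.py 8
```

```text
11.6 [ 0.4898398  -0.0236737   0.09929405] [-1.79969236e+02 -7.59418411e-02 -4.62584213e+01] [ 1.09236665 -2.64381212  5.579491  ] [-1.05016107 -0.95952664  0.0183925 ] 0.021987350533044143
[-0.18  0.05 -0.02]
```

View pics/c8.png

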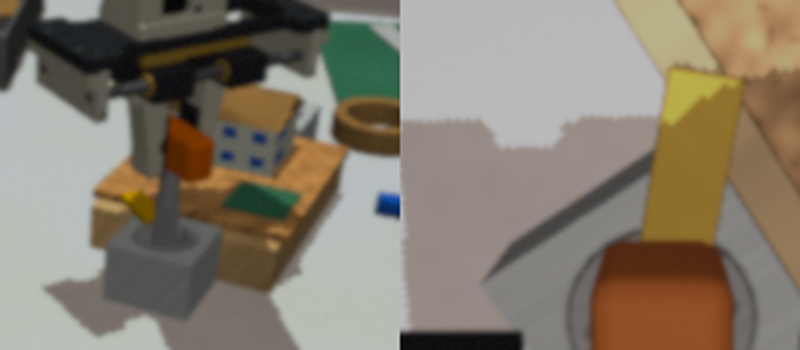

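The tongue follows. Continuing.

Emit:
{"name": "jog_arm", "arguments": {"commands": [{"x": 0, "y": 0, "z": 0, "roll": 0.08}, {"x": 0, "y": 0, "z": 0, "roll": 0.08}, {"x": 0, "y": 0, "z": 0, "roll": 0.08}, {"x": 0, "y": 0, "z": 0, "roll": 0.08}, {"x": 0, "y": 0, "z": 0, "roll": 0.08}, {"x": 0, "y": 0, "z": 0, "roll": 0.08}, {"x": 0, "y": 0, "z": 0, "roll": 0.08}, {"x": 0, "y": 0, "z": 0, "roll": 0.08}, {"x": 0, "y": 0, "z": 0, "roll": 0.06}, {"x": 0, "y": 0, "z": 0, "roll": 0}, {"x": 0, "y": 0, "z": 0, "roll": 0}]}}

```text
clock: 12.8
tool_pos: [0.489, -0.024, 0.0993]
orientation: [180.0, -0.1, -86.4]
force: [-0.2, -2.5, 9.0]
opening: 0.0219
```

```bash
python3 chk.py 9; python3 - <<'E'
from h import *
snap('top','t9.png')
E
```

```text
12.8 [ 0.48900924 -0.02402603  0.09925357] [ 1.79981792e+02 -6.57159990e-02 -8.63662011e+01] [-0.17662168 -2.53465218  8.9674918 ] [-1.23810485  0.04860873  0.02577982] 0.02194468758589705
[-0.14  0.07 -0.02]
```

View pics/w9.png

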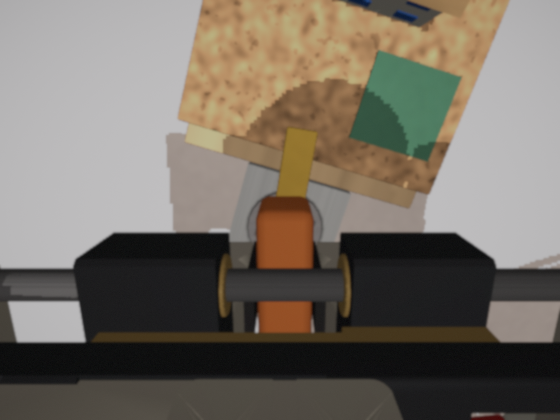

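Tongue is about 10° short of square. Stepping on until the torque rises.

Emit:
{"name": "jog_arm", "arguments": {"commands": [{"x": 0, "y": 0, "z": 0, "roll": 0.05}, {"x": 0, "y": 0, "z": 0, "roll": 0.05}, {"x": 0, "y": 0, "z": 0, "roll": 0.05}, {"x": 0, "y": 0, "z": 0, "roll": 0}, {"x": 0, "y": 0, "z": 0, "roll": 0}]}}

```text
clock: 13.45
tool_pos: [0.4888, -0.0241, 0.0992]
orientation: [180.0, -0.1, -95.0]
force: [-1.3, -2.0, 10.3]
opening: 0.022
```

```bash
python3 chk.py 10
```

```text
13.45 [ 0.48882185 -0.02405212  0.09922534] [ 1.79971989e+02 -7.37407650e-02 -9.49568612e+01] [-1.33217058 -1.9656051  10.27217144] [-1.14070336  0.32230599  0.02205959] 0.022026983365292994
[-0.13  0.07 -0.03]
```

View pics/w10.png

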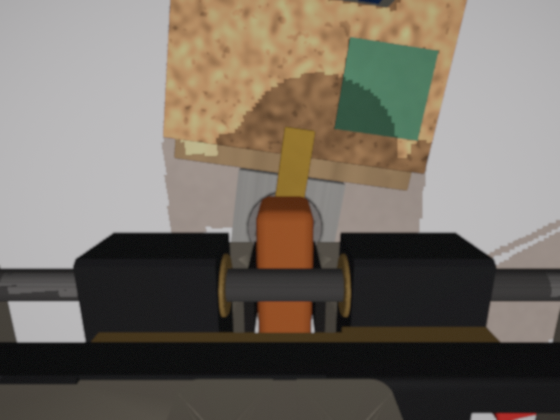

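Emit:
{"name": "jog_arm", "arguments": {"commands": [{"x": 0, "y": 0, "z": 0, "roll": 0.03}, {"x": 0, "y": 0, "z": 0, "roll": 0.03}, {"x": 0, "y": 0, "z": 0, "roll": 0}]}}

```text
clock: 13.85
tool_pos: [0.4888, -0.0241, 0.0993]
orientation: [180.0, -0.1, -98.4]
force: [-1.4, -2.2, 10.4]
opening: 0.0215
```

```bash
python3 chk.py 11
```

```text
13.85 [ 0.4887698  -0.02405219  0.0992557 ] [ 1.79972951e+02 -7.83016274e-02 -9.84325589e+01] [-1.39195406 -2.2226761  10.43474451] [-1.09980338  0.43002855  0.1682232 ] 0.021501300801453023
[-0.13  0.08 -0.02]
```

View pics/w11.png

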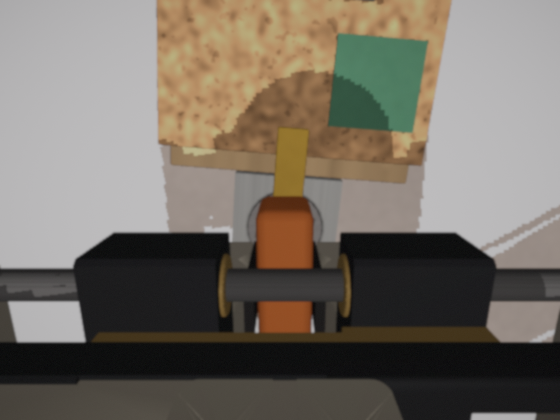

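Torque rose to 0.17 N m at the stop, and the tongue is square with the board. Unload and release.

Emit:
{"name": "jog_arm", "arguments": {"commands": [{"x": 0, "y": 0, "z": -0.05, "roll": -0.04}, {"x": 0, "y": 0, "z": 0, "roll": 0}, {"x": 0, "y": 0, "z": 0, "roll": 0}]}}

```text
clock: 14.25
tool_pos: [0.4887, -0.024, 0.0993]
orientation: [180.0, -0.1, -96.2]
force: [-0.2, -3.2, 6.6]
opening: 0.0217
```

Emit:
{"name": "jog_arm", "arguments": {"commands": [{"x": 0, "y": 0, "z": 0, "roll": 0}, {"x": 0, "y": 0, "z": 0, "roll": 0}, {"x": 0, "y": 0, "z": 0, "roll": 0}, {"x": 0, "y": 0, "z": 0, "roll": 0}, {"x": 0, "y": 0, "z": 0, "roll": 0}, {"x": 0, "y": 0, "z": 0, "roll": 0}, {"x": 0, "y": 0, "z": 0, "roll": 0}, {"x": 0, "y": 0, "z": 0, "roll": 0}], "gripper": 7}}

```text
clock: 15.05
tool_pos: [0.4891, -0.0234, 0.0991]
orientation: [-180.0, 0.0, -96.1]
force: [0.4, 0.6, -0.7]
opening: 0.0699
```

```bash
python3 chk.py 12
```

```text
15.05 [ 0.48906575 -0.02337193  0.09907271] [-1.79999330e+02  3.31271851e-04 -9.61319982e+01] [ 0.37181796  0.63147761 -0.74703811] [ 0.06536048 -0.05777951 -0.00130247] 0.06993467614141873
[-0.06  0.09 -0.04]
```

View pics/w12.png

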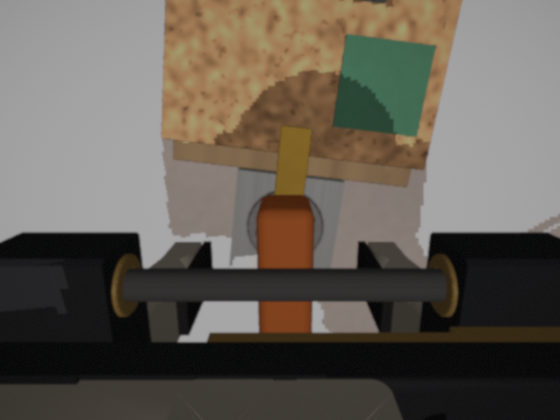

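Released and both fingers are clear. Lifting straight up.

Emit:
{"name": "jog_arm", "arguments": {"commands": [{"x": 0, "y": 0, "z": -0.5, "roll": 0}, {"x": 0, "y": 0, "z": -1.5, "roll": 0}, {"x": 0, "y": 0, "z": -2.5, "roll": 0}, {"x": 0, "y": 0, "z": -3, "roll": 0}, {"x": 0, "y": 0, "z": -3, "roll": 0}, {"x": 0, "y": 0, "z": -2, "roll": 0}, {"x": 0, "y": 0, "z": 0, "roll": 0}, {"x": 0, "y": 0, "z": 0, "roll": 0}]}}

```text
clock: 15.95
tool_pos: [0.489, -0.0233, 0.2245]
orientation: [-179.9, 0.0, -96.1]
force: [0.1, -0.1, -0.1]
opening: 0.0702
```

```bash
python3 chk.py 13
```

```text
15.95 [ 0.48903397 -0.02330041  0.22450024] [-1.79945353e+02  4.24532235e-02 -9.61369616e+01] [ 0.06935256 -0.11882834 -0.13910548] [ 0.03019119 -0.05410852 -0.02228945] 0.07015754037315862
[-0.04  0.1  12.5 ]
```

View pics/w13.png

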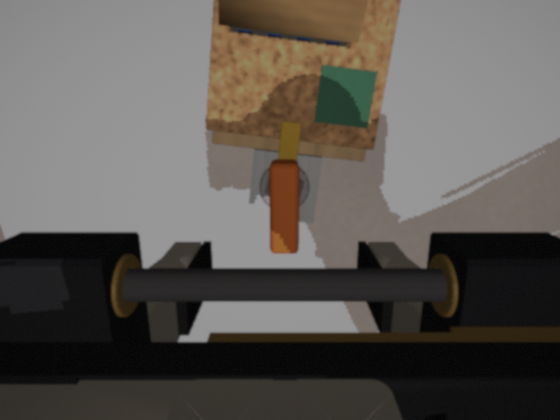

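View pics/s13.png

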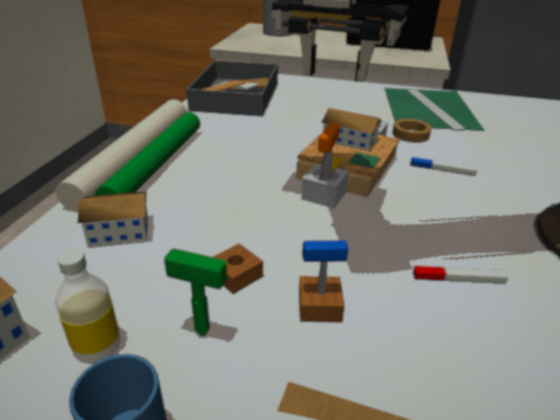

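```bash
python3 - <<'E'
from h import *
o=ctrl.get_obs();s=ctrl.snapshot('wrist');T=cam(s,o);K=s['mtx']
print(ray((285,162),T,K,.134),ray((285,252),T,K,.134),ray((285,207),T,K,.134))
s=ctrl.snapshot('side');print('side handle predicted',proj(np.array([[.4882,-.0227,.119]]),cam(s),s['mtx']))
a=s['image'][100:220,280:400,::-1];cv2.imwrite('pics/fin.png',cv2.resize(a,None,fx=5,fy=5,interpolation=cv2.INTER_CUBIC))
E
```

```text
[ 0.48340593 -0.05838465  0.134     ] [0.49060128 0.00925845 0.134     ] [ 0.48688162 -0.02570989  0.134     ]
side handle predicted [[327.79262249 137.24540001]]
```

View pics/fin.png

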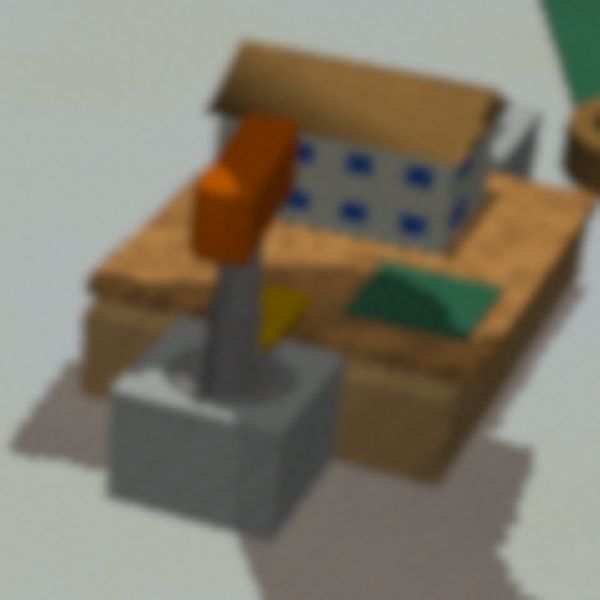

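```bash
python3 -c "
from plant import ctrl
print(ctrl.close_job())"
```

```text
the job is handed in; nothing more can be done
None
```

I turned the open clamp closed with the orange key and left the key standing in the screw. I handed the job in at about 16 s of the 45 s allowed; no verdict came back.

- **Seating:** I lifted the orange key straight out of its stand and lowered it into the socket, with its yaw matched to the hexagon. It met the floor at the expected height (13.5 N push-back). The screw had not been turned by then.
- **Turning:** I turned the key clockwise, about 73° at the hand including the play. The torque then rose to 0.17 N m at the stop, and the tongue looked square with the board in the wrist picture.
- **Release:** I backed off slightly, opened the fingers and lifted the hand about 12 cm clear. The wrist force then read about zero.

**Last checks:**
- In the wrist picture the handle centre was about 3 mm off the screw axis.
- In the side picture it was within 2 px of where a fully home key should be, and the key looked upright.
- I did not measure the screw angle directly. I judged it from the tongue's direction and the torque at the stop.

**Did not go as planned:**
- My first two move calls were refused, because each row needs all four numbers. Nothing moved.
- My first fit of the handle from the top and side cameras was poor, giving yaw near -30° where the wrist view gave -27°. I used the wrist view for the grasp.

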